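Ready the cabinet top for vacuuming: lengthen the wand, bin the offcuts

TASK

The cabinet top is to be vacuumed after the carpentry: draw the vacuum wand out to its full length by squeezing in its red spring button and sliding the grey outer tube along, hole by hole, until the button has snapped out in the last of the four holes. Put every white-painted pine offcut in the green bin, as they would block the hose. Leave the tray, mugs, jar and milk pan standing where they are.

Things in the scene. Friction and masses are not known exactly. Their poses are not given: they have to be found in the camera images.
- wand_sleeve (a joint): Grey outer tube of the vacuum wand (36 mm diameter, 415 mm long; sliding needs about 3 N, plus about 10 to 15 N at the start to tuck the button under the tube). Value in m: how far it is drawn out, along -x of button_axis, from the first hole. Four button holes lie 45 mm apart along the tube's side: the button sits in them at 0.000 (start), 0.045, 0.090 and 0.135 (fully out), each with about 1.5 mm of play. The inner tube stays clipped fast.
- wand_button (a joint): Red domed spring button (12 mm diameter) on the fixed inner tube, standing out sideways through a hole in the outer tube. Value in m: 0 = fully out, its tip 7 mm proud of the outer tube's button strip and locking the tube; 0.007 = pressed flush with the strip; above 0.009 = tucked under the tube wall between holes. It needs about 6 N to start and 8.5 N flush. Once it is flush, drawing the tube tucks it under by its dome, and it pops out by itself in the next hole.
- button_axis (a point): Fixed point on the wand's axis at the button, 60 mm above the cabinet top. Axes: x runs along the tube (-x is the way the outer tube draws out, towards its black handle cuff), +y points to the side on which the button stands out (strip face 20 mm and button tip 27 mm from the axis, bare tube face 18 mm on the other side), z up. The wand lies in clips on a board 620 x 90 mm, 15 mm thick, which is fixed; no clip stands within 160 mm of this point along the tube.
- bin: Open green waste bin, outside 240 (x) x 200 (y) x 140 mm high, walls 4 mm, fixed. Origin: centre of its underside, z up.
- offcut1_center (a point): White-painted pine batten offcut 95 x 40 x 22 mm, square ends, lying flat on the cabinet top. Point half-way up in its middle; x along its length, y across its width, z up. May be absent.
- offcut2_center (a point): White-painted pine batten offcut 105 x 44 x 20 mm (longest side), one end cut at 45 degrees, lying flat on the cabinet top. Point half-way up in its middle; x along its length, y across its width, z up. May be absent.
- offcut3_center (a point): White-painted pine batten offcut 110 x 32 x 25 mm, square ends, lying flat on the cabinet top. Point half-way up in its middle; x along its length, y across its width, z up. May be absent.
- offcut4_center (a point): White-painted pine batten offcut 100 x 36 x 28 mm (longest side), one end cut at 45 degrees, lying flat on the cabinet top. Point half-way up in its middle; x along its length, y across its width, z up. May be absent.
- offcut5_center (a point): White-painted pine batten offcut 80 x 44 x 20 mm, square ends, lying flat on the cabinet top. Point half-way up in its middle; x along its length, y across its width, z up. May be absent.
- offcut6_center (a point): White-painted pine batten offcut 110 x 40 x 24 mm (longest side), one end cut at 45 degrees, lying flat on the cabinet top. Point half-way up in its middle; x along its length, y across its width, z up. May be absent.
- tray: Steel tray 170 x 240 x 22 mm (bystander). Origin: centre of its underside.
- mugs: Three blue plastic mugs nested in one stack, 80 mm diameter, 150 mm high, on the tray (bystander). Origin: centre of the underside, z up.
- jar: Screw-top glass jar with white cap, 64 mm diameter, 110 mm high, on the tray (bystander). Origin: centre of the underside, z up.
- milk_pan: Aluminium milk pan 110 mm diameter, 70 mm high, black handle along its +x to 175 mm from its middle (bystander). Origin: centre of the underside, z up.
There are look-alikes about, which are no part of the job. Leave any yellow look-alike of the part that bears offcut3_center alone. Leave any pink look-alike of the part that bears offcut2_center alone.

How it is judged (in metres and radians):
At the end, for the whole second after the job is handed in: The wand's outer tube is drawn out 135 mm (within 4 mm) with the red button standing out in the last hole (less than 2 mm pressed), and the middle of every offcut present is inside the bin, below its rim (value of joint wand_sleeve between 0.131 and 0.139 m and value of joint wand_button below 0.002 m and x of offcut1_center in the frame of bin between -0.12 and 0.12 m and y of offcut1_center in the frame of bin between -0.1 and 0.1 m and z of each of offcut1_center, offcut2_center, offcut3_center, offcut4_center, offcut5_center, offcut6_center in the frame of bin below 0.14 m and x of offcut2_center in the frame of bin between -0.12 and 0.12 m and y of offcut2_center in the frame of bin between -0.1 and 0.1 m and x of offcut3_center in the frame of bin between -0.12 and 0.12 m and y of offcut3_center in the frame of bin between -0.1 and 0.1 m and x of offcut4_center in the frame of bin between -0.12 and 0.12 m and y of offcut4_center in the frame of bin between -0.1 and 0.1 m and x of offcut5_center in the frame of bin between -0.12 and 0.12 m and y of offcut5_center in the frame of bin between -0.1 and 0.1 m and x of offcut6_center in the frame of bin between -0.12 and 0.12 m and y of offcut6_center in the frame of bin between -0.1 and 0.1 m); the robot touches nothing.
It fails at once if the steel tray is shifted by more than 30 mm or tipped by more than 30 degrees (distance of tray from where it was at the start of the episode above 0.03 m or angle between tray's own z axis and vertical above 0.52 rad).
It fails at once if the stack of mugs is shifted by more than 30 mm or tipped by more than 30 degrees (distance of mugs from where it was at the start of the episode above 0.03 m or angle between mugs's own z axis and vertical above 0.52 rad).
It fails at once if the jar is shifted by more than 30 mm or tipped by more than 30 degrees (distance of jar from where it was at the start of the episode above 0.03 m or angle between jar's own z axis and vertical above 0.52 rad).
It fails at once if the milk pan is shifted by more than 30 mm or tipped by more than 30 degrees (distance of milk_pan from where it was at the start of the episode above 0.03 m or angle between milk_pan's own z axis and vertical above 0.52 rad).
Of offcut1, offcut2, offcut3, offcut4, offcut5, offcut6 only 4 to 6 are there at a start; the rules pass over those that are not, and their reading is None.
At some moment in a run one of offcut1, offcut2, offcut3, offcut4, offcut5, offcut6 may be knocked a few centimetres aside while the robot is not near it.
Once in a run the grip may slacken for a moment while it holds something.
It also fails if it takes over 208 s, if anything falls off the work surface, if the arm or the gripper's body presses on something with over 40 N, if the wrist force passes 120 N, or if a joint passes its speed limit or range.

ROBOT

A 6-joint arm with a two-finger parallel gripper is mounted at the origin on the work surface. World frame = base frame: x ahead of the robot, y to its left, z up, the work surface at z = 0. Lengths are in mm, angles in rad, forces in N, time in s.
With the tool pointing down it reaches from about 250 to 775 mm from the base axis. Payload 4 kg.
Tool frame: the origin (TCP) lies at the centre of the arm's flange, where the gripper is bolted on; the fingertips stand 173 mm ahead of it and the grasp point (between the pads) lies 155 mm ahead of it (hold_point_z is the distance from the TCP to the grasp point, in mm); z points along the fingers, y is the line along which they close (so a half turn about z gives the same grasp; the last joint's range is limited). The gripper opens to 85 mm and grips with 20 to 120 N. Pads are 22 mm wide; open, the fingers measure 114 mm over their backs; the gripper's body (76 mm by 85 mm) begins 54 mm behind the grasp point. The pads swing forward as they close: fully open they stand 13 mm farther back than shut.
Start: joints at [1.02, 0.087, 1.371, -0, 1.684, -0.103], TCP at [238.143, 495.77, 404.741] pointing down, gripper open.
Joint ranges: [-3.1, 3.1], [-0.76, 2.03], [0.27, 2.55], [-1.08, 4.22], [0.17, 2.65], [-2.57, 2.57]. Speed limits (rad/s): [2.79, 2.79, 3.14, 3.14, 3.14, 3.14].

INTERFACE

Orientations are given as a 3x3 rotation matrix whose columns are the frame's x, y, z axes.
In Python, from plant import state, read_camera, finish_job, find_in, regions_of, hold_point_z gives the robot as it stands.
- The arm moves only by the shell command python3 -m inch 'ROWS' [OPENING] [FORCE]. ROWS is JSON, a list of rows, each an object with "slide": the shift along the tool's x, y, z in mm, a list of three; "twist": the turn, a rotation vector about the tool's x, y, z in rad, a list of three. In form: [{"slide": [x, y, z], "twist": [rx, ry, rz]}, ...]. A call has 1 to 12 rows; each row shifts and turns the commanded pose from where the row before left it, along the tool's axes as they then stand; what a row does not reach is not made up. A row lasts 1/10 s, in which the tool goes at most 50 mm and 8.59 degrees, less where a joint would pass 70% of its speed; a pose out of reach is approached as far as the arm can. A call is refused whole if a number of a shift passes 50 or a number of a turn 0.15, either way. A call with a gripper value outside its range is refused whole. OPENING is the opening, from 0 (shut) to 1 (fully open), set as the call begins (- or left out, the last holds). The fingers move at their own pace and stop on an object; FORCE is the grip in N (left out, the last holds). Time passes only in rows, so rows that do not move let the fingers close. It gives the time, the measured TCP pose, the force, the opening and the grip force at its end, in the units of the state.
- state(): the state, without advancing time (a new reading comes with each control period).
- read_camera(name): name is "side" or "top" or "wrist"; returns a dict with "frame" (384x512x3 uint8, red, green, blue), "vertical_fov" (degrees; the focal length in pixels is half the picture's height over the tangent of half this angle, whatever the lens; pixels are square), "cx", "cy" (the principal point, pixels), "dist_coeffs" ([k1, k2, p1, p2, k3] as OpenCV has them; the pictures are not rectified), "position" and "rotation" of the camera in the world; the wrist camera has in their place "tool_from_camera" (4x4, takes a point from camera to tool coordinates, whose origin is the TCP and whose axes are the flange's). Camera axes: x right, y up, looking along -z (the intrinsics and any distortion apply to the point x, -y, -z); pixel columns grow to the right and rows downward; lengths in mm; the calibration is good to about 2 mm. A picture is of the moment at which its call begins: read the wrist's pose just before it. There is no depth.
- finish_job(): hands the job in; it is judged then, once.
Trained networks look in a picture, given as the dict that the camera call returned (one of the last four; its "shot" number tells which), for a name from the list of things; names that differ only in an ending like _2 or _b are one class to them, and where a whole thing is asked for, a point or a joint stands for the part that bears it (a point fixed in the world has none). Each returns a list of dicts, best first, with "conf" (0 to 1); they miss things now and then, are a little off and sometimes report something else, mostly with a low value. They report only what shows in the picture. A call takes as long as a camera call. They do not tell look-alikes from the thing itself.
- find_in(target, picture): "bbox" ([left, top, width, height] in pixels, round what is visible of it).
- regions_of(target, picture): "pixels" (384x512 bool, what is visible of it) and "bbox" ([left, top, width, height] in pixels, round what is visible of it).
The state is a dict: "time": time; "qpos": joint angles; "joint_velocities": joint speeds; "joint_torque": joint torques, N m; "eef_pos": TCP position; "ee_rot": TCP orientation; "force": force on the tool from outside, world axes, zero at the start; "torque": the same for the moment, N m; "finger_gap": finger opening in mm; "grasp_force": force on a finger pad.
Only numpy, scipy, OpenCV 4.12 (cv2) and the standard library are available. Lean on these libraries where they do the work, as an engineer would, in place of code of your own. Each camera call takes 0.05 s, during which the arm holds its last target. There are 200 camera calls.

## Working session

There is one attempt and no reset: what is moved stays moved. The work goes in short steps, Python scripts to look and compute and a shell command to move; the robot and the scene stay as the last step left them, time stands still between calls to the robot, and variables do not carry over. Pictures are saved under pics/ and viewed, at most 14 in all, crops included, and the job is handed in when it is done.

```bash
ls; mkdir -p pics
python3 - <<'E'
from plant import *
import cv2,numpy as np
for n in ("top","side"):
    p=read_camera(n); cv2.imwrite(f"pics/{n}0.png",cv2.resize(p["frame"][:,:,::-1],(800,600)))
    print(n,p["vertical_fov"],p["cx"],p["cy"],p["dist_coeffs"],p["position"],p["rotation"])
    for t in ["wand_button","wand_sleeve","bin","tray","mugs","jar","milk_pan"]+[f"offcut{i}_center" for i in range(1,7)]:
        print(t,[(d["bbox"],round(d["conf"],2)) for d in find_in(t,p)][:4])
s=state();print(s["time"],s["eef_pos"],s["ee_rot"],hold_point_z if not callable(hold_point_z) else hold_point_z())
E
```

```text
pics
top 42.96960277285613 266.4580395854729 185.56720684971702 [-0.00282365  0.          0.          0.          0.        ] [ 481.25171925   26.24698174 1295.05109183] [[-0.00817014  0.99598477 -0.08914928]
 [-0.99993229 -0.00739852  0.00898232]
 [ 0.00828668  0.08921663  0.99597777]]
wand_button [([244.7, 86.5, 33.3, 48.4], 0.68)]
wand_sleeve [([121.6, 165.5, 26.3, 175.4], 0.96)]
bin []
tray [([199.3, 94.6, 89.1, 66.1], 0.67), ([366.4, 164.1, 106.1, 113.1], 0.35)]
mugs [([243.8, 86.8, 36.5, 48.9], 0.71), ([213.4, 171.7, 33.7, 36.8], 0.64)]
jar [([202.4, 102.3, 27.7, 35.1], 0.8), ([121.7, 162.3, 24.2, 182.7], 0.46)]
milk_pan [([302.0, 55.2, 44.7, 90.1], 0.6), ([200.6, 104.0, 28.2, 32.7], 0.28)]
offcut1_center []
offcut2_center [([302.5, 175.8, 26.0, 32.6], 0.58), ([366.0, 108.4, 46.7, 26.6], 0.55)]
offcut3_center [([213.4, 172.4, 30.6, 37.3], 0.67), ([270.3, 255.8, 42.7, 17.3], 0.57)]
offcut4_center []
offcut5_center [([213.5, 225.9, 31.0, 34.4], 0.89)]
offcut6_center [([253.8, 180.0, 38.9, 19.5], 0.94), ([200.8, 105.0, 30.2, 35.0], 0.45), ([212.8, 225.6, 30.4, 33.4], 0.24)]
side 4
[... 497 characters left out ...]
0.77)]
jar [([260.1, 123.9, 23.9, 47.8], 0.76), ([241.8, 191.5, 28.5, 36.4], 0.42)]
milk_pan [([315.9, 163.7, 62.6, 70.7], 0.8)]
offcut1_center []
offcut2_center [([379.8, 240.0, 36.7, 34.2], 0.95), ([263.2, 218.9, 23.3, 34.4], 0.91)]
offcut3_center [([216.4, 174.7, 25.6, 31.4], 0.91), ([176.6, 238.2, 38.0, 37.7], 0.64), ([263.2, 121.6, 22.0, 50.0], 0.39)]
offcut4_center []
offcut5_center []
offcut6_center [([242.8, 193.3, 27.9, 34.6], 0.67), ([49.7, 98.1, 213.1, 107.0], 0.55)]
1.4 [238.14997585 495.75569602 404.72758342] [[-9.01402214e-01  4.32982731e-01  5.43803745e-05]
 [ 4.32982734e-01  9.01402212e-01  6.66936338e-05]
 [-2.01413981e-05  8.36635524e-05 -9.99999996e-01]] 154.70000000000002
```

View pics/top0.png

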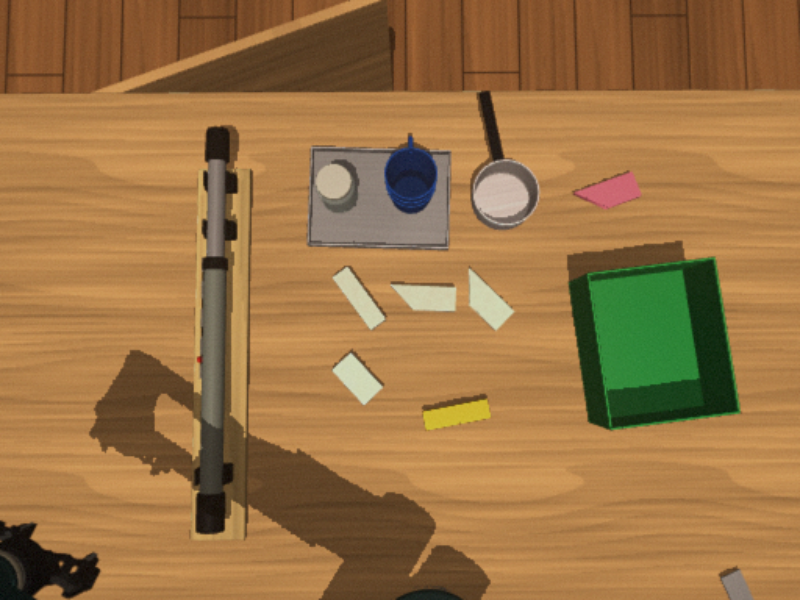

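View pics/side0.png

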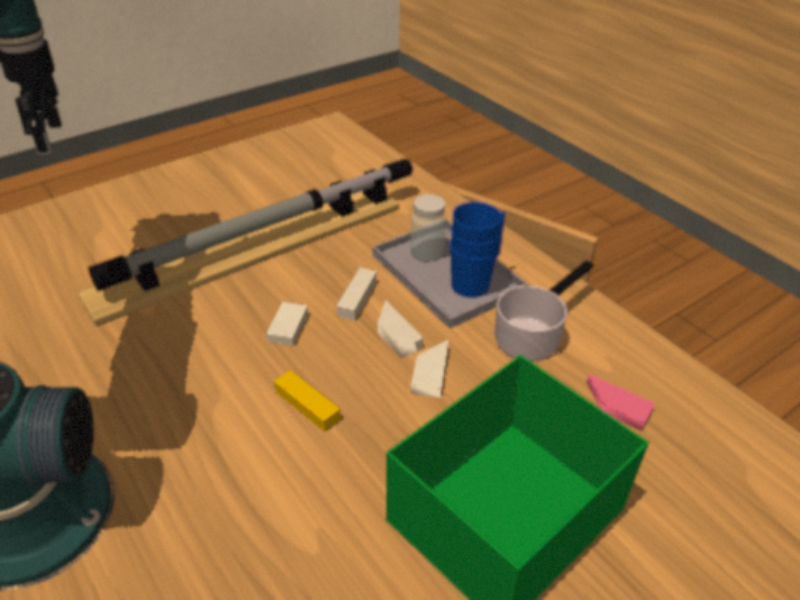

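The top picture shows the wand at left, with its red button at about (127,230) in the 512-px frame. There are four white offcuts at about (229,191), (272,191), (314,191) and (228,242). The yellow look-alike is at (292,264) and the pink one at (388,121). A grey object at (470,373) is unidentified.

```bash
cat > h.py <<'E'
import numpy as np,cv2
from plant import *
def ray(p,uv,s=None):
    f=192/np.tan(np.radians(p["vertical_fov"])/2)
    K=np.array([[f,0,p["cx"]],[0,f,p["cy"]],[0,0,1]])
    q=cv2.undistortPoints(np.array(uv,float).reshape(-1,1,2),K,np.array(p["dist_coeffs"],float)).reshape(-1,2)
    d=np.c_[q[:,0],-q[:,1],-np.ones(len(q))]
    if "position" in p: return np.array(p["position"]),d@np.array(p["rotation"]).T
    T=np.array(p["tool_from_camera"]);R=np.array(s["ee_rot"]);o=np.array(s["eef_pos"])
    return o+R@T[:3,3], d@T[:3,:3].T@R.T
def at_z(p,uv,z,s=None):
    o,d=ray(p,uv,s); return o+d*((z-o[2])/d[:,2])[:,None]
def white(p,zt,amin=150,s=None):
    hsv=cv2.cvtColor(p["frame"],cv2.COLOR_RGB2HSV)
    m=((hsv[...,1]<60)&(hsv[...,2]>165)).astype(np.uint8)
    n,l,st,c=cv2.connectedComponentsWithStats(m)
    out=[]
    for i in range(1,n):
        if st[i,4]<amin: continue
        cn=max(cv2.findContours((l==i).astype(np.uint8),cv2.RETR_EXTERNAL,cv2.CHAIN_APPROX_NONE)[0],key=len)[:,0]
        w=at_z(p,cn,zt,s)[:,:2].astype(np.float32)
        r=cv2.minAreaRect(w); out.append((c[i].round(),np.array(r[0]),np.array(r[1]),r[2],cv2.contourArea(w),w))
    return out
def move(pos,yd,s=None):
    """slide/yaw to put TCP at pos tool down with tool y along yd(deg, mod 180)"""
    s=s or state();R=np.array(s["ee_rot"]);d=R.T@(np.array(pos)-s["eef_pos"])
    a=np.degrees(np.arctan2(R[1,1],R[0,1]));e=(yd-a+90)%180-90
    return d.round(1),"tool rz",round(-np.radians(e),3),"q6",round(s["qpos"][5],2)
E
python3 - <<'E'
from h import *
p=read_camera("top")
for o in white(p,23): print(o[0],o[1].round(),o[2].round(),round(o[3],1),round(o[4]))
hsv=cv2.cvtColor(p["frame"],cv2.COLOR_RGB2HSV).astype(int)
m=(((hsv[...,0]<6)|(hsv[...,0]>174))&(hsv[...,1]>170)&(hsv[...,2]>90))
ys,xs=np.where(m[:,115:140]);print("red",xs.mean()+115,ys.mean(),len(xs)); print(at_z(p,[[xs.mean()+115,ys.mean()]],60))
# wand axis
for uv in [(138.5,110),(136,230),(135,300)]: print(uv,at_z(p,[uv],60).round(1))
for v in (110,200,230,260,290):
    r=p["frame"][v,120:155].astype(int); print(v,[tuple(x) for x in r[::2]])
g=cv2.inRange(cv2.cvtColor(p["frame"],cv2.COLOR_RGB2HSV),(50,120,40),(75,255,255))
ys,xs=np.where(g>0);c=cv2.minAreaRect(np.c_[xs,ys].astype(np.float32));print("bin px",c,)
print("bin rim corners",at_z(p,np.array([[365,181],[458,165],[473,263],[390,274]]),140).round())
cv2.imwrite("pics/crop1.png",np.hstack([cv2.resize(p["frame"][160:260,200:340][:,:,::-1],(420,300),interpolation=2),cv2.resize(p["frame"][330:384,440:512][:,:,::-1],(360,300),interpolation=2)]))
E
```

```text
[213. 116.] [783. 156.] [57. 56.] 44.4 2488
[320. 125.] [ 756. -128.] [78. 88.] 26.3 5145
[229. 190.] [584. 112.] [108.  30.] 35.9 3019
[312. 193.] [580. -95.] [102.  43.] 44.2 3373
[274. 190.] [582.   5.] [108.  40.] 87.0 3153
[228. 242.] [449. 115.] [78. 42.] 42.7 3108
red 127.125 229.875 8
[[482.47073373 366.62804823  60.        ]]
(138.5, 110) [[789.4 342.7  60. ]]
(136, 230) [[482.  344.3  60. ]]
(135, 300) [[308.7 344.1  60. ]]
110 [(np.int64(198), np.int64(143), np.int64(86)), (np.int64(194), np.int64(142), np.int64(82)), (np.int64(197), np.int64(144), np.int64(83)), (np.int64(187), np.int64(138), np.int64(81)), (np.int64(205), np.int64(166), np.int64(98)), (np.int64(77), np.int64(59), np.int64(38)), (np.int64(71), np.int64(59), np.int64(42)), (np.int64(126), np.int64(111), np.int64(99)), (np.int64(138), np.int64(124), np.int64(113)), (np.int64(140), np.int64(124), np.int64(114)), (np.int64(120), np.int64(105), np.int64(94)), (np.int64(98), np.int64(85), np.int64(76)), (np.int64(44), np.int64(34), np.int64(28)), (np.int64(41), np.int64(25), np.int64(15)), (np.int64(92), np.int
[... 2943 characters left out ...]
(47)), (np.int64(61), np.int64(59), np.int64(48)), (np.int64(65), np.int64(60), np.int64(51)), (np.int64(60), np.int64(56), np.int64(45)), (np.int64(56), np.int64(53), np.int64(44)), (np.int64(50), np.int64(44), np.int64(35)), (np.int64(105), np.int64(80), np.int64(43)), (np.int64(100), np.int64(78), np.int64(47)), (np.int64(95), np.int64(74), np.int64(43)), (np.int64(89), np.int64(68), np.int64(38)), (np.int64(91), np.int64(68), np.int64(40)), (np.int64(95), np.int64(75), np.int64(41))]
bin px ((418.1379699707031, 220.024169921875), (102.59490203857422, 95.83396911621094), 81.51105499267578)
bin rim corners [[ 594. -219.  140.]
 [ 631. -443.  140.]
 [ 398. -469.  140.]
 [ 374. -272.  140.]]
```

View pics/crop1.png

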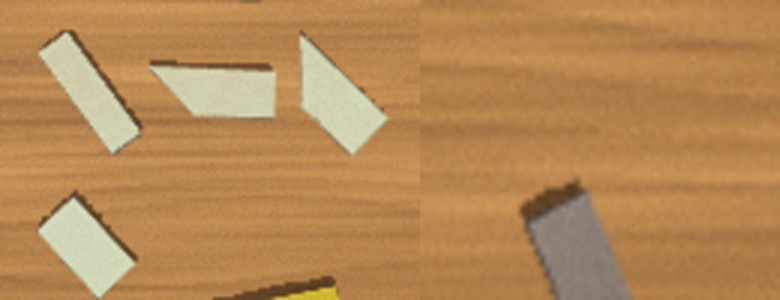

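All four lie flat with a lit white top. Reading the footprints: (229,190) is 110x32, so offcut3. (274,190) is 110x40 with a bevel, offcut6. (312,193) is 105x44 with a bevel, offcut2. (228,242) is 80x44, offcut5. The yellow and pink pieces are look-alikes, and the piece at (470,373) is grey, not white. I'll start with the wand.

Run:
```python
from h import *
print(move([482,344,330],90))
p=read_camera("top");print(at_z(p,[[472,375]],10))
```

```text
(array([-285.6,  -31.2,   74.8]), 'tool rz', np.float64(-0.448), 'q6', np.float64(-0.1))
[[ 104.13149324 -509.00472662   10.        ]]
```

```bash
python3 -m inch '[{"slide":[-40,-4,0],"twist":[0,0,0]},{"slide":[-40,-4,0],"twist":[0,0,0]},{"slide":[-40,-4,10],"twist":[0,0,0]},{"slide":[-40,-4,15],"twist":[0,0,0]},{"slide":[-40,-4,15],"twist":[0,0,0]},{"slide":[-40,-5,15],"twist":[0,0,0]},{"slide":[-46,-6,20],"twist":[0,0,0]},{"slide":[0,0,0],"twist":[0,0,-0.112]},{"slide":[0,0,0],"twist":[0,0,-0.112]},{"slide":[0,0,0],"twist":[0,0,-0.112]},{"slide":[0,0,0],"twist":[0,0,-0.112]},{"slide":[0,0,0],"twist":[0,0,0]}]' 1 60
python3 - <<'E'
from h import *
s=state();p=read_camera("wrist");cv2.imwrite("pics/w1.png",p["frame"][:,:,::-1])
print(move([482,344,330],90,s)); print(np.array(p["tool_from_camera"]).round(2),p["vertical_fov"])
hsv=cv2.cvtColor(p["frame"],cv2.COLOR_RGB2HSV).astype(int)
m=((((hsv[...,0]<6)|(hsv[...,0]>174))&(hsv[...,1]>170)&(hsv[...,2]>90))).astype(np.uint8)
n,l,st,c=cv2.connectedComponentsWithStats(m)
for i in range(1,n):
  if st[i,4]>15: print(st[i],c[i],at_z(p,[c[i]],60,s))
E
```

```text
time: 2.7
eef_pos: [482.2, 344.2, 329.8]
ee_rot: [[-1.0, 0.0, -0.0], [0.0, 1.0, -0.0], [0.0, -0.0, -1.0]]
force: [-0.3, -0.2, 0.5]
finger_gap: 85.1
grasp_force: 0.0
(array([ 0.2, -0.2, -0.2]), 'tool rz', np.float64(-0.0), 'q6', np.float64(-1.05))
[[ 0.    0.95  0.33 83.58]
 [ 1.    0.   -0.   -0.36]
 [-0.    0.33 -0.95 30.55]
 [ 0.    0.    0.    1.  ]] 64.03739737320232
[276 194  11  14 123] [280.86178862 201.03252033] [[485.40053352 365.63528363  60.        ]]
```

View pics/w1.png

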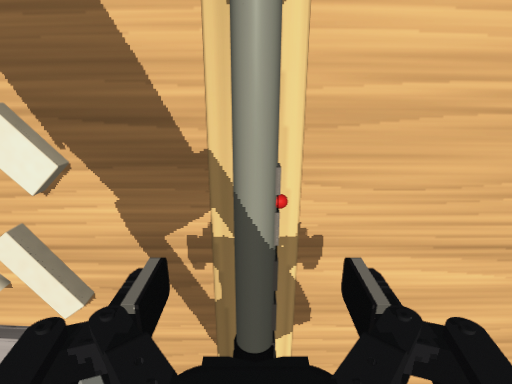

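The red button is at (281,201), and the tube is centred between the fingers. Going down and squeezing.

```bash
python3 -m inch '[{"slide":[-2,-1,30],"twist":[0,0,0]},{"slide":[0,0,35],"twist":[0,0,0]},{"slide":[0,0,35],"twist":[0,0,0]},{"slide":[0,0,19],"twist":[0,0,0]},{"slide":[0,0,0],"twist":[0,0,0]}]' 1 60
python3 -m inch '[{"slide":[0,0,0],"twist":[0,0,0]},{"slide":[0,0,0],"twist":[0,0,0]},{"slide":[0,0,0],"twist":[0,0,0]},{"slide":[0,0,0],"twist":[0,0,0]},{"slide":[0,0,0],"twist":[0,0,0]},{"slide":[0,0,0],"twist":[0,0,0]},{"slide":[0,0,0],"twist":[0,0,0]},{"slide":[0,0,0],"twist":[0,0,0]}]' 0 60
```

```text
time: 3.25
eef_pos: [482.7, 342.5, 206.7]
ee_rot: [[-1.0, 0.002, -0.007], [0.002, 1.0, -0.004], [0.007, -0.004, -1.0]]
force: [0.8, -0.5, -0.3]
finger_gap: 85.5
grasp_force: 0.0
time: 4.05
eef_pos: [484.9, 344.4, 214.6]
ee_rot: [[-1.0, -0.0, 0.005], [-0.0, 1.0, 0.004], [-0.005, 0.004, -1.0]]
force: [-1.0, 1.6, 5.5]
finger_gap: 36.4
grasp_force: 60.0
```

```bash
python3 -m inch '[{"slide":[3,0,0],"twist":[0,0,0]},{"slide":[3,0,0],"twist":[0,0,0]},{"slide":[3,0,0],"twist":[0,0,0]},{"slide":[3,0,0],"twist":[0,0,0]},{"slide":[3,0,0],"twist":[0,0,0]},{"slide":[0,0,0],"twist":[0,0,0]}]'
python3 - <<'E'
from h import *
s=state();p=read_camera("wrist");cv2.imwrite("pics/w2.png",p["frame"][:,:,::-1])
print(s["eef_pos"],s["force"],s["finger_gap"])
E
```

```text
time: 4.65
eef_pos: [470.9, 344.2, 214.7]
ee_rot: [[-1.0, -0.0, 0.009], [-0.0, 1.0, 0.005], [-0.009, 0.005, -1.0]]
force: [2.0, 3.4, 6.3]
finger_gap: 36.5
grasp_force: 61.0
[470.94528474 344.23377235 214.69499829] [1.97499341 3.36348314 6.3264436 ] 36.46584961201044
```

View pics/w2.png

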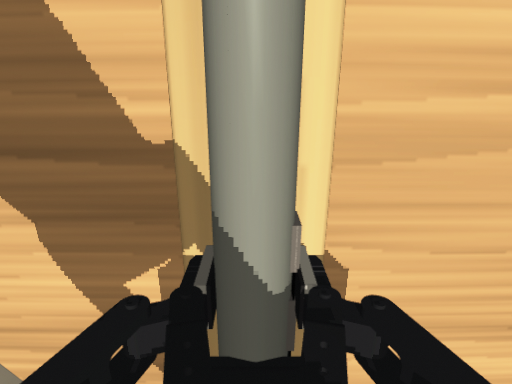

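The tube is gripped on both sides and moving freely (about 2 N). I'll pull on to the next hole.

```bash
python3 -m inch '[{"slide":[4,0,0],"twist":[0,0,0]},{"slide":[4,0,0],"twist":[0,0,0]},{"slide":[4,0,0],"twist":[0,0,0]},{"slide":[4,0,0],"twist":[0,0,0]},{"slide":[4,0,0],"twist":[0,0,0]},{"slide":[4,0,0],"twist":[0,0,0]},{"slide":[3,0,0],"twist":[0,0,0]},{"slide":[2,0,0],"twist":[0,0,0]},{"slide":[0,0,0],"twist":[0,0,0]}]'
python3 -m inch '[{"slide":[1,0,0],"twist":[0,0,0]},{"slide":[1,0,0],"twist":[0,0,0]},{"slide":[0,0,0],"twist":[0,0,0]}]'
```

```text
time: 5.6
eef_pos: [441.3, 344.3, 214.7]
ee_rot: [[-1.0, -0.0, 0.007], [-0.0, 1.0, 0.005], [-0.007, 0.005, -1.0]]
force: [1.5, 3.1, 6.9]
finger_gap: 36.4
grasp_force: 61.3
time: 5.9
eef_pos: [439.5, 344.3, 214.7]
ee_rot: [[-1.0, -0.0, 0.007], [-0.0, 1.0, 0.005], [-0.007, 0.005, -1.0]]
force: [1.5, 3.1, 6.3]
finger_gap: 36.5
grasp_force: 61.3
```

```bash
python3 -m inch '[{"slide":[1,0,0],"twist":[0,0,0]},{"slide":[0.5,0,0],"twist":[0,0,0]},{"slide":[0,0,0],"twist":[0,0,0]}]'
python3 - <<'E'
from h import *
s=state();p=read_camera("top");print(s["eef_pos"],s["force"])
hsv=cv2.cvtColor(p["frame"],cv2.COLOR_RGB2HSV).astype(int)
m=(((hsv[...,0]<6)|(hsv[...,0]>174))&(hsv[...,1]>140)&(hsv[...,2]>80))
ys,xs=np.where(m[200:260,115:140]);print(len(xs),xs.mean()+115,ys.mean()+200)
cv2.imwrite("pics/t2.png",cv2.resize(p["frame"][140:320,60:240,::-1],(600,600),interpolation=2))
E
```

```text
time: 6.2
eef_pos: [438.2, 344.3, 214.7]
ee_rot: [[-1.0, -0.0, 0.008], [-0.0, 1.0, 0.005], [-0.008, 0.005, -1.0]]
force: [2.4, 3.4, 7.1]
finger_gap: 36.6
grasp_force: 61.2
[438.16892465 344.33590538 214.67146606] [2.42955994 3.4349697  7.06075081]
6 126.66666666666667 229.5
```

View pics/t2.png

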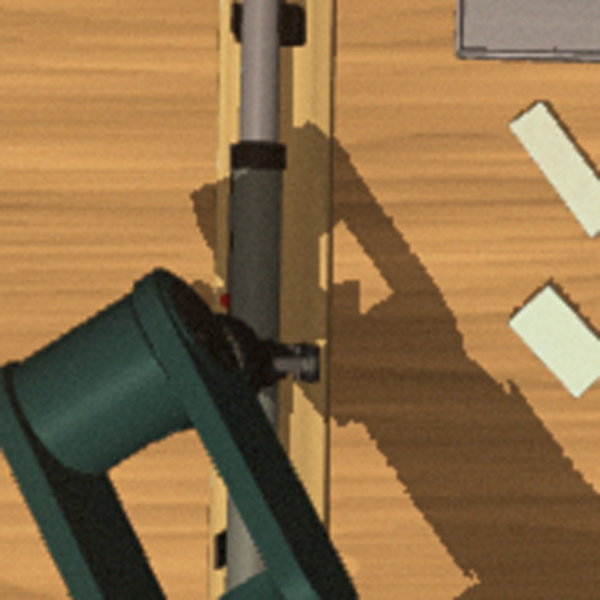

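The button is out again at crop (225,300), so the second hole is reached. I'll repeat the same cycle.

```bash
Z='{"slide":[0,0,0],"twist":[0,0,0]}'
python3 -m inch '[{"slide":[0,0,0],"twist":[0,0,0]},{"slide":[0,0,0],"twist":[0,0,0]},{"slide":[0,0,0],"twist":[0,0,0]},{"slide":[0,0,0],"twist":[0,0,0]},{"slide":[0,0,0],"twist":[0,0,0]},{"slide":[-15,0,0],"twist":[0,0,0]},{"slide":[-16,0,0],"twist":[0,0,0]},{"slide":[-15,0,0],"twist":[0,0,0]},{"slide":[0,0,0],"twist":[0,0,0]},{"slide":[0,0,0],"twist":[0,0,0]}]' 1 60
python3 -m inch '[{"slide":[0,0,0],"twist":[0,0,0]},{"slide":[0,0,0],"twist":[0,0,0]},{"slide":[0,0,0],"twist":[0,0,0]},{"slide":[0,0,0],"twist":[0,0,0]},{"slide":[0,0,0],"twist":[0,0,0]},{"slide":[0,0,0],"twist":[0,0,0]},{"slide":[0,0,0],"twist":[0,0,0]},{"slide":[0,0,0],"twist":[0,0,0]}]' 0 60
python3 -m inch '[{"slide":[3,0,0],"twist":[0,0,0]},{"slide":[3,0,0],"twist":[0,0,0]},{"slide":[4,0,0],"twist":[0,0,0]},{"slide":[4,0,0],"twist":[0,0,0]},{"slide":[4,0,0],"twist":[0,0,0]},{"slide":[4,0,0],"twist":[0,0,0]},{"slide":[4,0,0],"twist":[0,0,0]},{"slide":[4,0,0],"twist":[0,0,0]},{"slide":[4,0,0],"twist":[0,0,0]},{"slide":[4,0,0],"twist":[0,0,0]},{"slide":[4,0,0],"twist":[0,0,0]},{"slide":[0,0,0],"twist":[0,0,0]}]'
python3 -m inch '[{"slide":[1,0,0],"twist":[0,0,0]},{"slide":[1,0,0],"twist":[0,0,0]},{"slide":[1,0,0],"twist":[0,0,0]},{"slide":[0.5,0,0],"twist":[0,0,0]},{"slide":[0,0,0],"twist":[0,0,0]}]'
python3 - <<'E'
from h import *
p=read_camera("top")
hsv=cv2.cvtColor(p["frame"],cv2.COLOR_RGB2HSV).astype(int)
m=(((hsv[...,0]<6)|(hsv[...,0]>174))&(hsv[...,1]>140)&(hsv[...,2]>80))
ys,xs=np.where(m[200:260,115:140]);print(len(xs),xs.mean()+115,ys.mean()+200)
E
```

```text
time: 7.25
eef_pos: [483.1, 343.1, 210.6]
ee_rot: [[-1.0, 0.001, -0.001], [0.001, 1.0, -0.0], [0.001, -0.0, -1.0]]
force: [0.5, -0.1, 0.5]
finger_gap: 85.6
grasp_force: 0.0
time: 8.05
eef_pos: [482.4, 344.5, 212.6]
ee_rot: [[-1.0, -0.001, 0.001], [-0.001, 1.0, 0.004], [-0.001, 0.004, -1.0]]
force: [-1.8, 4.1, 5.1]
finger_gap: 36.7
grasp_force: 60.0
time: 9.25
eef_pos: [440.9, 344.4, 212.7]
ee_rot: [[-1.0, -0.0, 0.004], [-0.0, 1.0, 0.004], [-0.004, 0.004, -1.0]]
force: [-0.7, 5.5, 4.5]
finger_gap: 36.6
grasp_force: 61.8
time: 9.75
eef_pos: [438.0, 344.4, 212.7]
ee_rot: [[-1.0, -0.0, 0.005], [-0.0, 1.0, 0.005], [-0.005, 0.005, -1.0]]
force: [1.9, 5.0, 4.5]
finger_gap: 36.5
grasp_force: 61.6
6 126.66666666666667 229.5
```

Third hole reached, with the red button visible again. Now the last one.

```bash
python3 -m inch '[{"slide":[0,0,0],"twist":[0,0,0]},{"slide":[0,0,0],"twist":[0,0,0]},{"slide":[0,0,0],"twist":[0,0,0]},{"slide":[0,0,0],"twist":[0,0,0]},{"slide":[0,0,0],"twist":[0,0,0]},{"slide":[-15,0,0],"twist":[0,0,0]},{"slide":[-16,0,0],"twist":[0,0,0]},{"slide":[-15,0,0],"twist":[0,0,0]},{"slide":[0,0,0],"twist":[0,0,0]},{"slide":[0,0,0],"twist":[0,0,0]}]' 1 60
python3 -m inch '[{"slide":[0,0,0],"twist":[0,0,0]},{"slide":[0,0,0],"twist":[0,0,0]},{"slide":[0,0,0],"twist":[0,0,0]},{"slide":[0,0,0],"twist":[0,0,0]},{"slide":[0,0,0],"twist":[0,0,0]},{"slide":[0,0,0],"twist":[0,0,0]},{"slide":[0,0,0],"twist":[0,0,0]},{"slide":[0,0,0],"twist":[0,0,0]}]' 0 60
python3 -m inch '[{"slide":[3,0,0],"twist":[0,0,0]},{"slide":[3,0,0],"twist":[0,0,0]},{"slide":[4,0,0],"twist":[0,0,0]},{"slide":[4,0,0],"twist":[0,0,0]},{"slide":[4,0,0],"twist":[0,0,0]},{"slide":[4,0,0],"twist":[0,0,0]},{"slide":[4,0,0],"twist":[0,0,0]},{"slide":[4,0,0],"twist":[0,0,0]},{"slide":[4,0,0],"twist":[0,0,0]},{"slide":[4,0,0],"twist":[0,0,0]},{"slide":[4,0,0],"twist":[0,0,0]},{"slide":[0,0,0],"twist":[0,0,0]}]'
python3 -m inch '[{"slide":[1,0,0],"twist":[0,0,0]},{"slide":[1,0,0],"twist":[0,0,0]},{"slide":[1,0,0],"twist":[0,0,0]},{"slide":[0.5,0,0],"twist":[0,0,0]},{"slide":[0,0,0],"twist":[0,0,0]}]'
python3 - <<'E'
from h import *
p=read_camera("top")
hsv=cv2.cvtColor(p["frame"],cv2.COLOR_RGB2HSV).astype(int)
m=(((hsv[...,0]<6)|(hsv[...,0]>174))&(hsv[...,1]>140)&(hsv[...,2]>80))
ys,xs=np.where(m[200:260,115:140]);print(len(xs),xs.mean()+115,ys.mean()+200)
E
```

```text
time: 10.8
eef_pos: [483.6, 343.1, 210.7]
ee_rot: [[-1.0, 0.001, -0.0], [0.001, 1.0, -0.0], [0.0, -0.0, -1.0]]
force: [-0.4, 0.6, -0.8]
finger_gap: 85.1
grasp_force: 0.0
time: 11.6
eef_pos: [482.9, 344.4, 212.5]
ee_rot: [[-1.0, -0.001, 0.001], [-0.001, 1.0, 0.004], [-0.001, 0.004, -1.0]]
force: [-3.1, 4.4, 6.7]
finger_gap: 36.5
grasp_force: 60.1
time: 12.8
eef_pos: [441.5, 344.4, 212.6]
ee_rot: [[-1.0, -0.0, 0.004], [-0.0, 1.0, 0.005], [-0.004, 0.005, -1.0]]
force: [-0.5, 5.7, 4.7]
finger_gap: 36.2
grasp_force: 62.0
time: 13.3
eef_pos: [438.5, 344.4, 212.6]
ee_rot: [[-1.0, -0.0, 0.005], [-0.0, 1.0, 0.005], [-0.005, 0.005, -1.0]]
force: [2.3, 6.0, 2.4]
finger_gap: 36.7
grasp_force: 61.8
6 126.66666666666667 229.5
```

The button is out after the third pull. Releasing, rising, and measuring the offcuts.

```bash
python3 -m inch '[{"slide":[0,0,0],"twist":[0,0,0]},{"slide":[0,0,0],"twist":[0,0,0]},{"slide":[0,0,0],"twist":[0,0,0]},{"slide":[0,0,0],"twist":[0,0,0]},{"slide":[0,0,0],"twist":[0,0,0]},{"slide":[0,0,-30],"twist":[0,0,0]},{"slide":[0,0,-40],"twist":[0,0,0]},{"slide":[0,0,-40],"twist":[0,0,0]},{"slide":[0,0,-20],"twist":[0,0,0]},{"slide":[0,0,0],"twist":[0,0,0]}]' 1 60
cat >> h.py <<'E'
def offs(p,s=None,zt=23):
    for o in white(p,zt,s=s):
        b=cv2.boxPoints((tuple(o[1]),tuple(o[2]),o[3]));e=b[1]-b[0];f=b[2]-b[1];l=e if np.hypot(*e)>np.hypot(*f) else f
        M=cv2.moments(o[5].reshape(-1,1,2));print(o[0],"ctr",o[1].round(1),"centroid",round(M["m10"]/M["m00"],1),round(M["m01"]/M["m00"],1),"size",o[2].round(),"long deg",round(np.degrees(np.arctan2(l[1],l[0]))%180,1))
E
python3 - <<'E'
from h import *
p=read_camera("top");offs(p)
hsv=cv2.cvtColor(p["frame"],cv2.COLOR_RGB2HSV).astype(int)
m=(((hsv[...,0]<6)|(hsv[...,0]>174))&(hsv[...,1]>140)&(hsv[...,2]>80))
ys,xs=np.where(m[200:260,115:140]);print(len(xs),xs.mean()+115,ys.mean()+200)
print(move([449,115,330],40))
E
```

```text
time: 14.35
eef_pos: [438.3, 343.6, 345.8]
ee_rot: [[-1.0, -0.0, 0.008], [-0.0, 1.0, 0.005], [-0.008, 0.005, -1.0]]
force: [0.7, 0.3, -0.0]
finger_gap: 85.3
grasp_force: 0.0
[213. 116.] ctr [782.6 155. ] centroid 782.3 155.4 size [58. 57.] long deg 89.6
[320. 125.] ctr [ 750.  -129.7] centroid 755.9 -128.9 size [93. 86.] long deg 89.6
[229. 190.] ctr [583.3 112. ] centroid 583.3 112.1 size [109.  30.] long deg 35.9
[312. 193.] ctr [580.2 -95.1] centroid 574.5 -103.5 size [102.  43.] long deg 44.2
[274. 190.] ctr [582.4   5.1] centroid 583.3 -3.7 size [108.  40.] long deg 87.0
[228. 242.] ctr [449.5 115.2] centroid 449.3 115.1 size [78. 43.] long deg 42.7
7 127.28571428571429 230.0
(array([ -11. , -228.4,   12.4]), 'tool rz', np.float64(0.873), 'q6', np.float64(-1.01))
```

```bash
python3 -m inch '[{"slide":[-3,-46,3],"twist":[0,0,0]},{"slide":[-2,-46,3],"twist":[0,0,0]},{"slide":[-2,-46,3],"twist":[0,0,0]},{"slide":[-2,-46,3],"twist":[0,0,0]},{"slide":[-2,-45,0],"twist":[0,0,0]},{"slide":[0,0,0],"twist":[0,0,0.15]},{"slide":[0,0,0],"twist":[0,0,0.15]},{"slide":[0,0,0],"twist":[0,0,0.15]},{"slide":[0,0,0],"twist":[0,0,0.15]},{"slide":[0,0,0],"twist":[0,0,0.15]},{"slide":[0,0,0],"twist":[0,0,0.15]},{"slide":[0,0,0],"twist":[0,0,0.15]}]' 1 60
python3 -m inch '[{"slide":[0,0,0],"twist":[0,0,0.15]},{"slide":[0,0,0],"twist":[0,0,0.15]},{"slide":[0,0,0],"twist":[0,0,0.15]},{"slide":[0,0,0],"twist":[0,0,0.15]},{"slide":[0,0,0],"twist":[0,0,0.15]},{"slide":[0,0,0],"twist":[0,0,0.15]},{"slide":[0,0,0],"twist":[0,0,0.15]},{"slide":[0,0,0],"twist":[0,0,0.15]},{"slide":[0,0,0],"twist":[0,0,0.146]},{"slide":[0,0,0],"twist":[0,0,0]}]'
python3 - <<'E'
from h import *
s=state();p=read_camera("wrist");cv2.imwrite("pics/w3.png",p["frame"][:,:,::-1])
offs(p,s);print(move([449,115,330],132.7,s))
E
```

```text
time: 15.6
eef_pos: [448.1, 114.1, 326.2]
ee_rot: [[-0.492, 0.87, -0.005], [0.87, 0.492, -0.001], [0.002, -0.004, -1.0]]
force: [0.5, -0.1, 0.4]
finger_gap: 85.2
grasp_force: 0.0
time: 16.6
eef_pos: [448.1, 114.2, 326.5]
ee_rot: [[0.734, 0.679, -0.004], [0.679, -0.734, -0.001], [-0.004, -0.003, -1.0]]
force: [-0.1, -0.4, 0.6]
finger_gap: 85.5
grasp_force: 0.0
[505.  24.] ctr [685.3  59.5] centroid 685.5 58.3 size [31.  8.] long deg 85.4
[447. 161.] ctr [582.8   1.8] centroid 583.8 -0.8 size [103.  45.] long deg 87.2
[270. 155.] ctr [480.6 123.3] centroid 478.6 124.1 size [17. 27.] long deg 100.0
[490. 234.] ctr [567.  -90.4] centroid 568.7 -93.5 size [96. 50.] long deg 58.6
(array([ 1.2, -0.1, -3.5]), 'tool rz', np.float64(0.001), 'q6', np.float64(0.95))
```

View pics/w3.png

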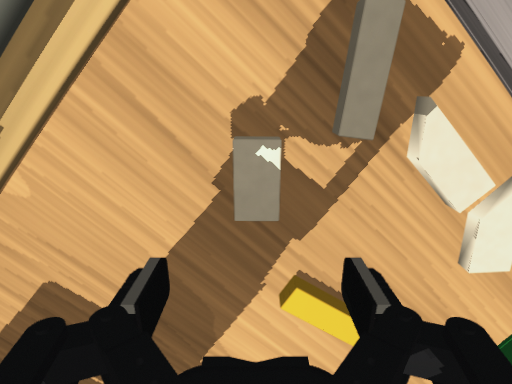

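The offcut is in the arm's shadow at (257,178), aligned vertically with the fingers. The yellow piece at (320,308) is clear of it.

Run:
```python
from h import *
s=state();p=read_camera("wrist")
c=at_z(p,[[257.5,179]],20,s)[0];print(c,at_z(p,[[257,137],[257,220]],20,s))
print(move([(c[0]+449.4)/2,(c[1]+115.1)/2,12+155],132.7,s))
```

```text
[453.91137687 116.56929417  20.        ] [[482.06121438 143.47646535  20.        ]
 [423.15848583  88.50686002  20.        ]]
(array([  4.1,   1.5, 159.8]), 'tool rz', np.float64(0.003), 'q6', np.float64(0.95))
```

```bash
python3 -m inch '[{"slide":[4,1.5,30],"twist":[0,0,0]},{"slide":[0,0,40],"twist":[0,0,0]},{"slide":[0,0,40],"twist":[0,0,0]},{"slide":[0,0,25],"twist":[0,0,0]},{"slide":[0,0,12],"twist":[0,0,0]},{"slide":[0,0,0],"twist":[0,0,0]},{"slide":[0,0,0],"twist":[0,0,0]}]' 1 40
python3 -m inch '[{"slide":[0,0,0],"twist":[0,0,0]},{"slide":[0,0,0],"twist":[0,0,0]},{"slide":[0,0,0],"twist":[0,0,0]},{"slide":[0,0,0],"twist":[0,0,0]},{"slide":[0,0,0],"twist":[0,0,0]},{"slide":[0,0,0],"twist":[0,0,0]},{"slide":[0,0,0],"twist":[0,0,0]},{"slide":[0,0,0],"twist":[0,0,0]}]' 0 40
python3 -m inch '[{"slide":[0,0,-30],"twist":[0,0,0]},{"slide":[0,0,-40],"twist":[0,0,0]},{"slide":[0,0,-40],"twist":[0,0,0]},{"slide":[0,0,-40],"twist":[0,0,0]},{"slide":[0,0,-40],"twist":[0,0,0]},{"slide":[0,0,0],"twist":[0,0,0]}]'
python3 - <<'E'
from h import *
print(move([500,-350,370],132.7))
E
```

```text
time: 17.4
eef_pos: [453.3, 116.0, 182.9]
ee_rot: [[0.734, 0.679, 0.002], [0.679, -0.734, 0.0], [0.001, 0.001, -1.0]]
force: [-0.2, 0.1, -0.4]
finger_gap: 85.3
grasp_force: 0.0
time: 18.2
eef_pos: [453.3, 116.0, 183.3]
ee_rot: [[0.735, 0.679, 0.003], [0.679, -0.735, 0.0], [0.002, 0.002, -1.0]]
force: [-0.2, -0.3, 6.5]
finger_gap: 42.6
grasp_force: 42.1
time: 18.8
eef_pos: [453.6, 116.0, 378.8]
ee_rot: [[0.734, 0.679, 0.013], [0.679, -0.734, 0.002], [0.011, 0.007, -1.0]]
force: [0.9, 0.2, 0.9]
finger_gap: 42.8
grasp_force: 41.5
(array([-282.2,  373.7,    8.5]), 'tool rz', np.float64(0.001), 'q6', np.float64(0.95))
```

```bash
python3 -m inch '[{"slide":[-28,37,0],"twist":[0,0,0]},{"slide":[-28,37,0],"twist":[0,0,0]},{"slide":[-28,37,0],"twist":[0,0,0]},{"slide":[-28,37,0],"twist":[0,0,0]},{"slide":[-28,37,0],"twist":[0,0,0]},{"slide":[-28,37,0],"twist":[0,0,0]},{"slide":[-28,37,0],"twist":[0,0,0]},{"slide":[-28,37,0],"twist":[0,0,0]},{"slide":[-28,37,0],"twist":[0,0,0]},{"slide":[-28,38,0],"twist":[0,0,0]},{"slide":[0,0,0],"twist":[0,0,0]},{"slide":[0,0,0],"twist":[0,0,0]}]'
python3 - <<'E'
from h import *
s=state();p=read_camera("wrist");cv2.imwrite("pics/w4.png",p["frame"][:,:,::-1])
t=read_camera("top")
f=192/np.tan(np.radians(t["vertical_fov"])/2)
print(at_z(t,[[381,182.5],[458,165],[473,263],[390,274]],140).round()); print(s["eef_pos"])
for d in regions_of("bin",t)[:2]: print(d["bbox"],d["conf"])
E
```

```text
time: 20.0
eef_pos: [498.4, -347.7, 369.5]
ee_rot: [[0.736, 0.677, -0.003], [0.677, -0.736, 0.003], [0.0, -0.004, -1.0]]
force: [0.6, 0.5, 0.0]
finger_gap: 42.8
grasp_force: 41.5
[[ 590. -257.  140.]
 [ 631. -443.  140.]
 [ 398. -469.  140.]
 [ 374. -272.  140.]]
[ 498.40107854 -347.66672548  369.50421303]
```

View pics/w4.png

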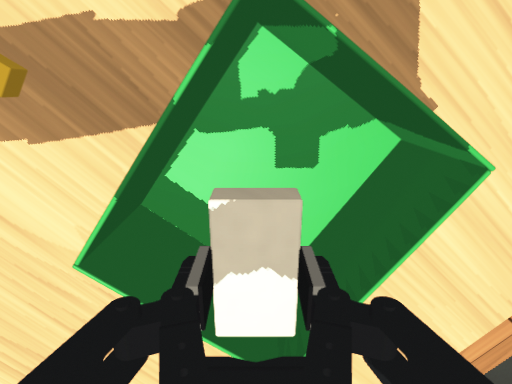

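The bin is below; its opposite rim corners are at (77,266) and (492,168).

Run:
```python
from h import *
s=state();p=read_camera("wrist")
w=at_z(p,[[77,266],[492,168]],140,s);print(w,np.linalg.norm(w[0]-w[1]),w.mean(0),move([*w.mean(0)[:2],310],132.7,s))
```

```text
[[ 377.13304921 -273.82056608  140.        ]
 [ 635.22418782 -439.57404139  140.        ]] 306.73319090600535 [ 506.17861852 -356.69730374  140.        ] (array([-2.2, 13.4, 61.4]), 'tool rz', np.float64(0.002), 'q6', np.float64(0.12))
```

The diagonal comes out at 307 mm against 312 expected, so the bin centre is (506,-356). Releasing there.

```bash
python3 -m inch '[{"slide":[-2,13,15],"twist":[0,0,0]},{"slide":[0,0,30],"twist":[0,0,0]},{"slide":[0,0,25],"twist":[0,0,0]},{"slide":[0,0,0],"twist":[0,0,0]}]'
python3 -m inch '[{"slide":[0,0,0],"twist":[0,0,0]},{"slide":[0,0,0],"twist":[0,0,0]},{"slide":[0,0,0],"twist":[0,0,0]},{"slide":[0,0,0],"twist":[0,0,0]},{"slide":[0,0,0],"twist":[0,0,0]},{"slide":[0,0,-40],"twist":[0,0,0]},{"slide":[0,0,-30],"twist":[0,0,0]},{"slide":[0,0,0],"twist":[0,0,0]}]' 1
python3 - <<'E'
from h import *
t=read_camera("top");offs(t)
print(move([574.5,-103.5,370],134.2),move([583.5,-2,370],177),move([583,112,370],125.9))
E
```

```text
time: 20.6
eef_pos: [505.3, -355.5, 297.4]
ee_rot: [[0.733, 0.68, -0.007], [0.68, -0.733, 0.006], [-0.001, -0.009, -1.0]]
force: [0.3, 0.7, -0.9]
finger_gap: 42.7
grasp_force: 41.4
time: 21.4
eef_pos: [506.6, -358.1, 378.7]
ee_rot: [[0.735, 0.678, 0.009], [0.678, -0.735, -0.008], [0.001, 0.012, -1.0]]
force: [-0.2, -0.2, 0.8]
finger_gap: 85.2
grasp_force: 0.0
[213. 116.] ctr [782.6 155. ] centroid 782.6 155.5 size [58. 57.] long deg 89.6
[320. 125.] ctr [ 750.  -129.7] centroid 755.9 -128.9 size [93. 86.] long deg 89.6
[229. 190.] ctr [583.4 111.9] centroid 583.3 111.9 size [109.  30.] long deg 35.8
[312. 193.] ctr [580.1 -95.1] centroid 574.6 -103.4 size [102.  43.] long deg 44.2
[273. 190.] ctr [582.5   5.1] centroid 583.4 -3.6 size [108.  40.] long deg 87.0
[410. 219.] ctr [ 505.4 -359.7] centroid 506.1 -357.7 size [77. 43.] long deg 43.8
(array([ 222.7, -140.7,    5.1]), 'tool rz', np.float64(-0.026), 'q6', np.float64(0.12)) (array([ 298.2, -209.1,    4.6]), 'tool rz', np.float64(-0.773), 'q6', np.float64(0.12)) (array([ 375.1, -293.2,    4.1]), 'tool rz', np.float64(0.119), 'q6', np.float64(0.12))
```

Offcut5 is in the bin at its centre. Next is offcut2 at (312,193).

```bash
python3 -m inch '[{"slide":[37,-23,0],"twist":[0,0,0]},{"slide":[37,-23,0],"twist":[0,0,0]},{"slide":[37,-23,0],"twist":[0,0,0]},{"slide":[37,-23,0],"twist":[0,0,0]},{"slide":[37,-23,0],"twist":[0,0,0]},{"slide":[38,-24,0],"twist":[0,0,0]},{"slide":[1,1,40],"twist":[0,0,-0.026]},{"slide":[0,0,10],"twist":[0,0,0]},{"slide":[0,0,0],"twist":[0,0,0]}]' 1 40
python3 - <<'E'
from h import *
s=state();p=read_camera("wrist");print(move([576,-103,180],134.2,s));cv2.imwrite("pics/w5.png",p["frame"][:,:,::-1])
E
```

```text
time: 22.35
eef_pos: [576.0, -104.2, 317.9]
ee_rot: [[0.717, 0.697, -0.008], [0.697, -0.717, 0.002], [-0.004, -0.007, -1.0]]
force: [-0.4, -0.2, -0.5]
finger_gap: 85.5
grasp_force: 0.0
(array([1.500e+00, 1.000e-01, 1.379e+02]), 'tool rz', np.float64(-0.0), 'q6', np.float64(0.52))
```

View pics/w5.png

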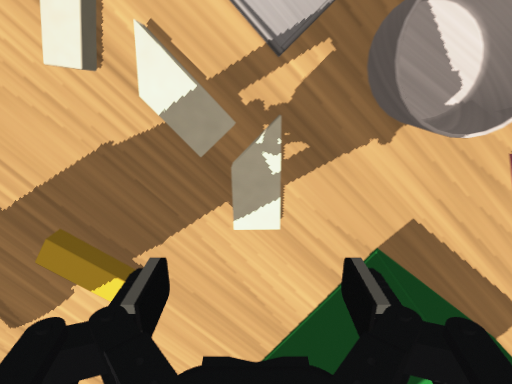

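The offcut is at (257,175), centred and aligned.

```bash
python3 -m inch '[{"slide":[1.5,0,40],"twist":[0,0,0]},{"slide":[0,0,40],"twist":[0,0,0]},{"slide":[0,0,40],"twist":[0,0,0]},{"slide":[0,0,16],"twist":[0,0,0]},{"slide":[0,0,0],"twist":[0,0,0]},{"slide":[0,0,0],"twist":[0,0,0]}]' 1 40
python3 -m inch '[{"slide":[0,0,0],"twist":[0,0,0]},{"slide":[0,0,0],"twist":[0,0,0]},{"slide":[0,0,0],"twist":[0,0,0]},{"slide":[0,0,0],"twist":[0,0,0]},{"slide":[0,0,0],"twist":[0,0,0]},{"slide":[0,0,0],"twist":[0,0,0]},{"slide":[0,0,0],"twist":[0,0,0]},{"slide":[0,0,0],"twist":[0,0,0]}]' 0 40
python3 -m inch '[{"slide":[0,0,-30],"twist":[0,0,0]},{"slide":[0,0,-40],"twist":[0,0,0]},{"slide":[0,0,-40],"twist":[0,0,0]},{"slide":[0,0,-40],"twist":[0,0,0]},{"slide":[0,0,-40],"twist":[0,0,0]},{"slide":[0,0,0],"twist":[0,0,0]}]'
python3 - <<'E'
from h import *
print(move([500,-320,370],134.2))
E
```

```text
time: 23.0
eef_pos: [578.7, -104.3, 187.6]
ee_rot: [[0.718, 0.696, 0.003], [0.696, -0.718, -0.001], [0.001, 0.002, -1.0]]
force: [-0.3, 0.6, 0.0]
finger_gap: 85.2
grasp_force: 0.0
time: 23.8
eef_pos: [578.7, -103.3, 187.9]
ee_rot: [[0.717, 0.697, 0.003], [0.697, -0.717, -0.001], [0.002, 0.003, -1.0]]
force: [-0.6, 0.4, 5.9]
finger_gap: 42.5
grasp_force: 40.9
time: 24.4
eef_pos: [578.7, -103.2, 384.1]
ee_rot: [[0.716, 0.697, 0.014], [0.698, -0.716, -0.004], [0.007, 0.012, -1.0]]
force: [0.9, 0.6, -0.3]
finger_gap: 42.2
grasp_force: 40.8
(array([-207.7,  100.2,   13.8]), 'tool rz', np.float64(0.001), 'q6', np.float64(0.53))
```

```bash
python3 -m inch '[{"slide":[-41,22,0],"twist":[0,0,0]},{"slide":[-42,23,0],"twist":[0,0,0]},{"slide":[-42,23,0],"twist":[0,0,0]},{"slide":[-42,23,0],"twist":[0,0,0]},{"slide":[-41,23,0],"twist":[0,0,0]},{"slide":[0,0,20],"twist":[0,0,0]},{"slide":[0,0,40],"twist":[0,0,0]},{"slide":[0,0,0],"twist":[0,0,0]},{"slide":[0,0,0],"twist":[0,0,0]}]'
python3 -m inch '[{"slide":[0,0,0],"twist":[0,0,0]},{"slide":[0,0,0],"twist":[0,0,0]},{"slide":[0,0,0],"twist":[0,0,0]},{"slide":[0,0,0],"twist":[0,0,0]},{"slide":[0,0,0],"twist":[0,0,0]},{"slide":[0,0,-40],"twist":[0,0,0]},{"slide":[0,0,-20],"twist":[0,0,0]},{"slide":[0,0,0],"twist":[0,0,0]}]' 1
python3 - <<'E'
from h import *
t=read_camera("top");offs(t)
print(move([584,-2,370],177))
E
```

```text
time: 25.3
eef_pos: [508.3, -329.5, 314.4]
ee_rot: [[0.716, 0.698, -0.003], [0.698, -0.716, 0.003], [-0.0, -0.004, -1.0]]
force: [-0.4, -0.0, -0.6]
finger_gap: 42.2
grasp_force: 40.9
time: 26.1
eef_pos: [508.9, -330.2, 380.7]
ee_rot: [[0.717, 0.697, 0.007], [0.697, -0.717, -0.005], [0.001, 0.009, -1.0]]
force: [1.5, 0.3, 0.2]
finger_gap: 85.6
grasp_force: 0.0
[213. 116.] ctr [782.6 155. ] centroid 782.5 155.6 size [58. 57.] long deg 89.6
[320. 125.] ctr [ 754.5 -125.7] centroid 755.9 -128.9 size [92. 87.] long deg 55.7
[229. 190.] ctr [583.  111.8] centroid 583.3 112.0 size [109.  30.] long deg 35.9
[273. 190.] ctr [582.5   5.1] centroid 583.4 -3.6 size [108.  40.] long deg 87.0
[403. 215.] ctr [ 516.1 -340.5] centroid 516.8 -342.4 size [75. 52.] long deg 43.9
(array([ 282.8, -182.6,    7.5]), 'tool rz', np.float64(-0.747), 'q6', np.float64(0.13))
```

Next is offcut6 at (273,190).

```bash
python3 -m inch '[{"slide":[40,-26,0],"twist":[0,0,0]},{"slide":[40,-26,0],"twist":[0,0,0]},{"slide":[40,-26,0],"twist":[0,0,0]},{"slide":[40,-26,0],"twist":[0,0,0]},{"slide":[41,-26,0],"twist":[0,0,0]},{"slide":[41,-26,0],"twist":[0,0,0]},{"slide":[41,-26.5,20],"twist":[0,0,0]},{"slide":[0,0,20],"twist":[0,0,-0.15]},{"slide":[0,0,10],"twist":[0,0,-0.15]},{"slide":[0,0,0],"twist":[0,0,-0.15]},{"slide":[0,0,0],"twist":[0,0,-0.15]},{"slide":[0,0,0],"twist":[0,0,-0.147]}]' 1 40
python3 - <<'E'
from h import *
s=state();p=read_camera("wrist");print(s["eef_pos"],move([585,-2,180],177,s));cv2.imwrite("pics/w6.png",p["frame"][:,:,::-1])
E
```

```text
time: 27.35
eef_pos: [582.9, -4.0, 324.3]
ee_rot: [[0.046, 0.999, -0.004], [0.999, -0.046, 0.0], [0.0, -0.004, -1.0]]
force: [-0.4, 0.3, -0.2]
finger_gap: 85.4
grasp_force: 0.0
[582.94670114  -4.01937675 324.33704245] (array([  2.1,   2.6, 144.3]), 'tool rz', np.float64(0.007), 'q6', np.float64(-0.06))
```

View pics/w6.png

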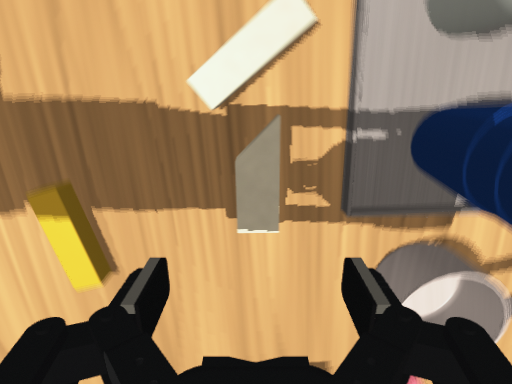

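The offcut is at (258,178), aligned, and the tray edge at col 347 leaves room for the finger.

```bash
python3 -m inch '[{"slide":[1,0,40],"twist":[0,0,0]},{"slide":[0,0,40],"twist":[0,0,0]},{"slide":[0,0,40],"twist":[0,0,0]},{"slide":[0,0,20],"twist":[0,0,0]},{"slide":[0,0,0],"twist":[0,0,0]},{"slide":[0,0,0],"twist":[0,0,0]}]' 1 40
python3 -m inch '[{"slide":[0,0,0],"twist":[0,0,0]},{"slide":[0,0,0],"twist":[0,0,0]},{"slide":[0,0,0],"twist":[0,0,0]},{"slide":[0,0,0],"twist":[0,0,0]},{"slide":[0,0,0],"twist":[0,0,0]},{"slide":[0,0,0],"twist":[0,0,0]},{"slide":[0,0,0],"twist":[0,0,0]},{"slide":[0,0,0],"twist":[0,0,0]}]' 0 40
python3 -m inch '[{"slide":[0,0,-30],"twist":[0,0,0]},{"slide":[0,0,-40],"twist":[0,0,0]},{"slide":[0,0,-40],"twist":[0,0,0]},{"slide":[0,0,-40],"twist":[0,0,0]},{"slide":[0,0,-40],"twist":[0,0,0]},{"slide":[0,0,0],"twist":[0,0,0]}]'
python3 - <<'E'
from h import *
print(move([495,-370,370],177))
E
```

```text
time: 28.0
eef_pos: [583.2, -3.2, 186.3]
ee_rot: [[0.053, 0.999, -0.002], [0.999, -0.053, 0.0], [0.0, -0.002, -1.0]]
force: [0.1, 0.1, 1.6]
finger_gap: 85.7
grasp_force: 0.0
time: 28.8
eef_pos: [584.2, -3.3, 188.7]
ee_rot: [[0.052, 0.999, 0.003], [0.999, -0.052, -0.0], [-0.0, 0.003, -1.0]]
force: [-0.8, -0.1, 6.0]
finger_gap: 38.4
grasp_force: 41.5
time: 29.4
eef_pos: [584.2, -3.3, 384.8]
ee_rot: [[0.052, 0.999, 0.014], [0.999, -0.052, -0.001], [-0.001, 0.014, -1.0]]
force: [1.2, 0.6, 1.0]
finger_gap: 38.8
grasp_force: 40.8
(array([-370.9,  -70.2,   14.1]), 'tool rz', np.float64(0.0), 'q6', np.float64(-0.05))
```

```bash
python3 -m inch '[{"slide":[-46,-9,0],"twist":[0,0,0]},{"slide":[-46,-9,0],"twist":[0,0,0]},{"slide":[-46,-9,0],"twist":[0,0,0]},{"slide":[-46,-9,0],"twist":[0,0,0]},{"slide":[-46,-9,0],"twist":[0,0,0]},{"slide":[-46,-9,0],"twist":[0,0,0]},{"slide":[-46,-8,0],"twist":[0,0,0]},{"slide":[-46,-8,0],"twist":[0,0,0]},{"slide":[0,0,20],"twist":[0,0,0]},{"slide":[0,0,40],"twist":[0,0,0]},{"slide":[0,0,0],"twist":[0,0,0]},{"slide":[0,0,0],"twist":[0,0,0]}]'
python3 -m inch '[{"slide":[0,0,0],"twist":[0,0,0]},{"slide":[0,0,0],"twist":[0,0,0]},{"slide":[0,0,0],"twist":[0,0,0]},{"slide":[0,0,0],"twist":[0,0,0]},{"slide":[0,0,0],"twist":[0,0,0]},{"slide":[0,0,-40],"twist":[0,0,0]},{"slide":[0,0,-20],"twist":[0,0,0]},{"slide":[0,0,0],"twist":[0,0,0]}]' 1
python3 - <<'E'
from h import *
t=read_camera("top");offs(t)
print(move([584,112,370],125.9))
E
```

```text
time: 30.6
eef_pos: [494.2, -366.8, 315.2]
ee_rot: [[0.052, 0.999, -0.003], [0.999, -0.052, 0.003], [0.003, -0.003, -1.0]]
force: [0.0, 0.5, 0.0]
finger_gap: 39.0
grasp_force: 40.8
time: 31.4
eef_pos: [494.8, -367.4, 381.9]
ee_rot: [[0.052, 0.999, 0.007], [0.999, -0.052, -0.006], [-0.005, 0.007, -1.0]]
force: [0.0, -0.4, 0.8]
finger_gap: 85.7
grasp_force: 0.0
[213. 116.] ctr [782.7 154.9] centroid 782.4 155.3 size [58. 57.] long deg 89.6
[320. 125.] ctr [ 750.  -128.5] centroid 755.9 -128.9 size [90. 86.] long deg 89.6
[229. 190.] ctr [583.3 112. ] centroid 583.3 112.0 size [109.  31.] long deg 36.0
[408. 222.] ctr [ 497.6 -359.3] centroid 496.3 -352.6 size [66. 47.] long deg 43.5
(array([483.2,  64.3,   8.1]), 'tool rz', np.float64(0.892), 'q6', np.float64(-0.68))
```

```bash
python3 -m inch '[{"slide":[44,6,0],"twist":[0,0,0]},{"slide":[44,6,0],"twist":[0,0,0]},{"slide":[44,6,0],"twist":[0,0,0]},{"slide":[44,6,0],"twist":[0,0,0]},{"slide":[44,6,0],"twist":[0,0,0]},{"slide":[44,6,0],"twist":[0,0,0]},{"slide":[44,6,0],"twist":[0,0,0]},{"slide":[44,6,0],"twist":[0,0,0]},{"slide":[44,6,0],"twist":[0,0,0]},{"slide":[44,5,0],"twist":[0,0,0]},{"slide":[43,5,0],"twist":[0,0,0]},{"slide":[0,0,20],"twist":[0,0,0]}]' 1 40
python3 -m inch '[{"slide":[0,0,20],"twist":[0,0,0.149]},{"slide":[0,0,10],"twist":[0,0,0.149]},{"slide":[0,0,0],"twist":[0,0,0.149]},{"slide":[0,0,0],"twist":[0,0,0.149]},{"slide":[0,0,0],"twist":[0,0,0.149]},{"slide":[0,0,0],"twist":[0,0,0.149]},{"slide":[0,0,0],"twist":[0,0,0]}]'
python3 - <<'E'
from h import *
s=state();p=read_camera("wrist");print(s["eef_pos"],move([585,112.5,180],126,s));cv2.imwrite("pics/w7.png",p["frame"][:,:,::-1])
E
```

```text
time: 32.65
eef_pos: [583.8, 117.0, 357.7]
ee_rot: [[0.045, 0.999, 0.003], [0.999, -0.045, 0.003], [0.003, 0.003, -1.0]]
force: [0.4, -0.6, -0.1]
finger_gap: 85.4
grasp_force: 0.0
time: 33.35
eef_pos: [583.0, 111.9, 324.8]
ee_rot: [[0.811, 0.585, -0.004], [0.585, -0.811, -0.0], [-0.003, -0.002, -1.0]]
force: [0.5, -0.1, -0.2]
finger_gap: 85.3
grasp_force: 0.0
[583.03122078 111.86847432 324.76363011] (array([  2.4,   0.9, 144.8]), 'tool rz', np.float64(-0.003), 'q6', np.float64(1.04))
```

View pics/w7.png

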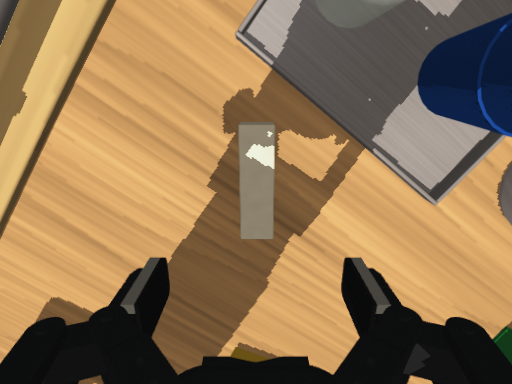

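The last white offcut is at (257,181), aligned.

```bash
python3 -m inch '[{"slide":[1,0,40],"twist":[0,0,0]},{"slide":[0,0,40],"twist":[0,0,0]},{"slide":[0,0,40],"twist":[0,0,0]},{"slide":[0,0,20],"twist":[0,0,0]},{"slide":[0,0,0],"twist":[0,0,0]},{"slide":[0,0,0],"twist":[0,0,0]}]' 1 40
python3 -m inch '[{"slide":[0,0,0],"twist":[0,0,0]},{"slide":[0,0,0],"twist":[0,0,0]},{"slide":[0,0,0],"twist":[0,0,0]},{"slide":[0,0,0],"twist":[0,0,0]},{"slide":[0,0,0],"twist":[0,0,0]},{"slide":[0,0,0],"twist":[0,0,0]},{"slide":[0,0,0],"twist":[0,0,0]},{"slide":[0,0,0],"twist":[0,0,0]}]' 0 40
python3 -m inch '[{"slide":[0,0,-30],"twist":[0,0,0]},{"slide":[0,0,-40],"twist":[0,0,0]},{"slide":[0,0,-40],"twist":[0,0,0]},{"slide":[0,0,-40],"twist":[0,0,0]},{"slide":[0,0,-40],"twist":[0,0,0]},{"slide":[0,0,0],"twist":[0,0,0]}]'
python3 - <<'E'
from h import *
print(move([515,-355,370],126))
E
```

```text
time: 34.0
eef_pos: [584.3, 112.5, 186.8]
ee_rot: [[0.81, 0.586, -0.001], [0.586, -0.81, -0.0], [-0.001, -0.0, -1.0]]
force: [-0.6, 0.5, -0.1]
finger_gap: 85.2
grasp_force: 0.0
time: 34.8
eef_pos: [584.8, 112.6, 188.4]
ee_rot: [[0.811, 0.585, 0.002], [0.585, -0.811, 0.0], [0.002, 0.001, -1.0]]
force: [0.2, -0.7, 5.7]
finger_gap: 30.7
grasp_force: 40.7
time: 35.4
eef_pos: [585.0, 112.6, 384.6]
ee_rot: [[0.811, 0.585, 0.013], [0.585, -0.811, 0.001], [0.011, 0.007, -1.0]]
force: [1.2, -0.2, -0.5]
finger_gap: 31.0
grasp_force: 40.1
(array([-330.5,  338.2,   13. ]), 'tool rz', np.float64(-0.003), 'q6', np.float64(1.04))
```

```bash
python3 -m inch '[{"slide":[-33,34,0],"twist":[0,0,0]},{"slide":[-33,34,0],"twist":[0,0,0]},{"slide":[-33,34,0],"twist":[0,0,0]},{"slide":[-33,34,0],"twist":[0,0,0]},{"slide":[-33,34,0],"twist":[0,0,0]},{"slide":[-33,34,0],"twist":[0,0,0]},{"slide":[-33,34,0],"twist":[0,0,0]},{"slide":[-33,34,0],"twist":[0,0,0]},{"slide":[-33,34,0],"twist":[0,0,0]},{"slide":[-33,33,0],"twist":[0,0,0]},{"slide":[0,0,20],"twist":[0,0,0]},{"slide":[0,0,35],"twist":[0,0,0]}]'
python3 -m inch '[{"slide":[0,0,0],"twist":[0,0,0]},{"slide":[0,0,0],"twist":[0,0,0]}]'
python3 -m inch '[{"slide":[0,0,0],"twist":[0,0,0]},{"slide":[0,0,0],"twist":[0,0,0]},{"slide":[0,0,0],"twist":[0,0,0]},{"slide":[0,0,0],"twist":[0,0,0]},{"slide":[0,0,0],"twist":[0,0,0]},{"slide":[0,0,-40],"twist":[0,0,0]},{"slide":[0,0,-20],"twist":[0,0,0]},{"slide":[0,0,0],"twist":[0,0,0]}]' 1
python3 - <<'E'
from h import *
s=state();print(s["qpos"],move([330,-430,400],90))
E
```

```text
time: 36.6
eef_pos: [514.6, -357.9, 323.0]
ee_rot: [[0.813, 0.582, 0.004], [0.582, -0.813, -0.003], [0.001, 0.005, -1.0]]
force: [0.4, 0.2, -1.6]
finger_gap: 31.0
grasp_force: 40.1
time: 36.8
eef_pos: [514.7, -355.2, 320.2]
ee_rot: [[0.811, 0.585, -0.003], [0.585, -0.811, 0.003], [-0.001, -0.004, -1.0]]
force: [-0.4, -0.4, 1.0]
finger_gap: 30.7
grasp_force: 40.0
time: 37.6
eef_pos: [515.3, -355.7, 387.0]
ee_rot: [[0.811, 0.585, 0.007], [0.585, -0.811, -0.006], [0.002, 0.009, -1.0]]
force: [0.2, 0.3, -0.6]
finger_gap: 85.4
grasp_force: 0.0
[-6.94757293e-01  2.58257134e-01  1.20870447e+00  3.66163795e-05
  1.66572397e+00  2.51153631e-01] (array([-193.7,  -48. ,  -13.9]), 'tool rz', np.float64(0.625), 'q6', np.float64(0.25))
```

Now to check the bin and look at the grey thing near (104,-509).

```bash
python3 -m inch '[{"slide":[-40,-14,-16],"twist":[0,0,0]},{"slide":[-40,-14,-16],"twist":[0,0,0]},{"slide":[-40,-14,-16],"twist":[0,0,0]},{"slide":[-40,-14,-16],"twist":[0,0,0]},{"slide":[-40,-14,-16],"twist":[0,0,0]},{"slide":[-40,-14,-16],"twist":[0,0,0]},{"slide":[0,0,0],"twist":[0,0,0]}]' 1
python3 - <<'E'
from h import *
s=state();p=read_camera("wrist");t=read_camera("top")
a=p["frame"];b=t["frame"]
cv2.imwrite("pics/chk.png",np.hstack([cv2.resize(a,(400,300)),cv2.resize(b,(400,300))])[:,:,::-1])
cv2.imwrite("pics/bin.png",np.hstack([cv2.resize(b[150:290,350:490],(420,420),interpolation=2),cv2.resize(b[200:260,100:160],(380,420),interpolation=2)])[:,:,::-1])
E
```

```text
time: 38.3
eef_pos: [267.4, -428.9, 479.9]
ee_rot: [[0.815, 0.579, -0.0], [0.579, -0.815, -0.004], [-0.003, 0.003, -1.0]]
force: [-0.5, -0.2, -0.3]
finger_gap: 85.6
grasp_force: 0.0
```

View pics/chk.png

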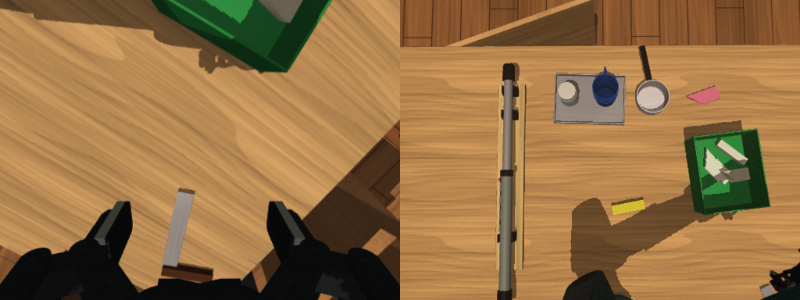

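View pics/bin.png

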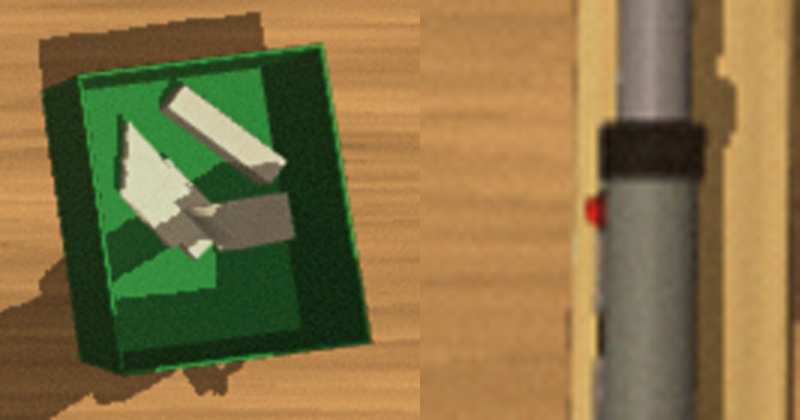

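The bin holds all four offcuts. The wand's collar now sits right by the button, which stands out, so the tube is fully drawn. The grey thing is a brown-handled scraper, not an offcut. The robot touches nothing, so I'm handing in.

```bash
python3 -c "
from plant import *
print(finish_job())"
```

```text
the job is handed in; nothing more can be done
None
```

The job is handed in, with no verdict returned: in the last pictures the wand is fully drawn out with its red button standing out in the last hole, all four white offcuts (2, 3, 5 and 6) lie in the green bin, and the tray, mugs, jar, milk pan and look-alikes were left alone.

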